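Hold a brass blank in the blow-off box

TASK

Press the yellow cover of the air blow-off box down until it is fully home. Then take the brass blank (not the steel one) out of the wooden rack and lower it, standing upright as it is, through the slot in the cover until about half of its length is inside. Finish while still holding it there in the gripper, steady and not pushed hard against the slot; leave the steel blank in its rack and do not disturb the other things on the bench.

Things in the scene. Friction and masses are not known exactly. Their poses are not given: they have to be found in the camera images.
- cover (a joint): the yellow cover of the blow-off box, a level plate 110 x 150 x 10 mm that slides straight down into the grey housing; value in m: 0 to 0.003 at the start (standing up to 12 mm proud), 0.012 when fully home on its hard stop. Friction of about 7 N holds it wherever it is left, and it does not tilt; press on it from above, anywhere beside the slot
- slot (a point): centre of the slot's mouth, in the top face of the yellow cover; moves down with the cover (96 mm above the bench when the cover is home). The slot runs through the 10 mm plate, 34 mm along its x and 12 mm along its y, edges with a lead-in of at most 2 mm; z is up. Below the plate the box is hollow down to 5 mm above the bench. The grey housing is 110 mm along x and 150 mm along y (in the axes of this point), 86 mm high and fixed to the bench
- pad_left (a point): top centre of a black round press pad on the cover, 30 mm across, 2 mm above the cover's top, 48 mm from the slot's centre along the slot's +y; axes as the slot's
- pad_right (a point): top centre of the other, equal press pad, 48 mm from the slot's centre along the slot's -y
- brass_centre (a point): centre of the brass blank, a yellow block 32 x 50 x 10 mm of about 0.14 kg that stands on its short edge in the rack: its x is its 32 mm width (level), its y its 50 mm length (pointing up), its z its 10 mm thickness (level). It stands 16 mm deep in a rack pocket and rises 34 mm above the rack; its x direction is that of the rack's x. Grip it across its thickness in its upper half, as the lower half goes into the slot
- steel_centre (a point): centre of the steel blank, dark grey, of the same size and axes, which stands in the rack's other pocket and stays there. Which of the two pockets holds the brass blank changes from start to start
- rack: wooden rack, 60 mm along its x, 116 mm along its y, 26 mm high, fixed to the bench; origin at the centre of its underside, z up. Two pockets, 35 x 13 mm (x, y) and 16 mm deep, lie 33 mm either side of its centre along y
- loupe: black eye loupe with a red ring, 41 mm across, 38 mm high, standing on the bench; origin under its centre; not to be disturbed
- abrasive_block: green abrasive block, 30 x 62 x 16 mm, lying on the bench; origin under its centre; not to be disturbed
- dust_blower: dark red rubber dust blower, 54 mm across, 103 mm high; origin under its centre; not to be disturbed

How it is judged (in metres and radians):
On the way, in this order (a step that is already met when the one before it is completed fails the run):
1. the cover is pressed fully home (value of joint cover above 0.0105 m), for 0.2 s.
2. the brass blank's lower end is in the slot (z of brass_centre in the frame of slot below 0.02 m and x of brass_centre in the frame of slot between -0.006 and 0.006 m and y of brass_centre in the frame of slot between -0.006 and 0.006 m), for 0.1 s.
At the end, for the whole second after the job is handed in: Cover home (within 1.5 mm); brass blank held upright (0.15 rad) in the gripper, its centre within 10 mm of the cover's top in height and 4 mm of the slot's centre sideways, at rest, touching the box with under 15 N; steel blank in its rack (value of joint cover above 0.0105 m and z of brass_centre in the frame of slot between -0.01 and 0.01 m and horizontal distance between brass_centre and slot below 0.004 m and angle between brass_centre's own y axis and vertical below 0.15 rad and linear speed of brass_blank below 0.02 m/s and contact force between the fingers and brass_blank above 3 N and contact force between brass_blank and blow_box below 15 N and horizontal distance between steel_centre and rack below 0.043 m and height (world z) of steel_centre below 0.042 m); the arm keeps its last pose, push and grip.
It fails at once if the steel blank is moved (distance of steel_centre from where it was at the start of the episode above 0.015 m).
It fails at once if the loupe is disturbed (distance of loupe from where it was at the start of the episode above 0.02 m).
It fails at once if the abrasive block is disturbed (distance of abrasive_block from where it was at the start of the episode above 0.02 m).
It fails at once if the dust blower is disturbed (distance of dust_blower from where it was at the start of the episode above 0.02 m).
It also fails if it takes over 51 s, if anything falls off the work surface, if the arm or the gripper's body presses on something with over 40 N, if the wrist force passes 120 N, or if a joint passes its speed limit or range.

ROBOT

A 6-joint arm with a two-finger parallel gripper is mounted at the origin on a cart in front of the work surface, level with it; the furniture and walls round the work are solid. World frame = base frame: x ahead of the robot, y to its left, z up, the work surface at z = 0. Lengths are in mm, angles in degrees, forces in N, time in s.
With the tool pointing down it reaches from about 350 to 975 mm from the base axis. Payload 4.9 kg.
Tool frame: the origin (TCP) lies between the finger pads; the fingertips stand 17 mm ahead of it and the grasp point (between the pads) lies 2 mm behind it; z points along the fingers, y is the line along which they close (so a half turn about z gives the same grasp; the last joint's range is limited). The gripper opens to 85 mm and grips with 20 to 120 N. Pads are 22 mm wide; open, the fingers measure 114 mm over their backs; the gripper's body (76 mm by 85 mm) begins 54 mm behind the grasp point. The pads swing forward as they close: fully open they stand 13 mm farther back than shut.
Start: joints at [61.822, 3.019, 92.412, -0, 84.569, -6.818], TCP at [227.629, 582.054, 248.304] pointing down, gripper open.
Joint ranges: [-172.51, 172.51], [-57.92, 126.97], [3.15, 148.05], [-58.71, 238.71], [5.1, 150.11], [-179.66, 179.66]. Speed limits (degrees/s): [147.25, 147.25, 180, 180, 180, 180].

INTERFACE

Orientations are given as a 3x3 rotation matrix whose columns are the frame's x, y, z axes.
In Python, from bench import manip gives the robot as it stands.
- The arm moves only by the tool servo_tool, never from a script. Its arguments are lists of equal length, an entry for each row: "travel": the shift along the tool's x, y, z each as a share of 0.02 m, from -1 to 1, a list of three; "roll": the turn about the tool's z as a share of 0.12 rad, from -1 to 1; "claw": the closure, from -1 (fully open) to 1 (shut), so that 0 is half open. A call has 1 to 12 rows; each row shifts and turns the commanded pose from where the row before left it, along the tool's axes as they then stand; what a row does not reach is not made up. A row lasts 1/10 s, in which the tool goes at most 50 mm and 8.59 degrees, less where a joint would pass 70% of its speed; a pose out of reach is approached as far as the arm can. A call with a number of a shift or a turn outside -1 to 1 is refused whole. A call with a gripper value outside its range is refused whole. The fingers move at their own pace and stop on an object; the grip force is fixed at half the most. Time passes only in rows, so rows that do not move let the fingers close. It gives the time, the measured TCP pose, the force, the opening and the grip force at its end, in the units of the state.
- manip.get_state(): the state, without advancing time (a new reading comes with each control period).
- manip.capture(name): name is "scene" or "top" or "wrist"; returns a dict with "pixels" (384x512x3 uint8, red, green, blue), "fx", "fy", "cx", "cy" (pixels), "rvec" (rotation vector, rad) and "tvec" (3), from world to camera coordinates, as OpenCV has them. Camera axes: x right, y down, z forward; pixel columns grow to the right and rows downward; lengths in mm; the calibration is good to about 2 mm. A picture is of the moment at which its call begins. There is no depth.
- manip.sign_off(): hands the job in; it is judged then, once.
The state is a dict: "time": time; "q": joint angles; "joint_vel": joint speeds; "joint_efforts": joint torques, N m; "position": TCP position; "tcp_rot": TCP orientation; "ft_force": force on the tool from outside, world axes, zero at the start; "wrist_torque": the same for the moment, N m; "gripper_width": finger opening in mm; "grasp_force": force on a finger pad.
Only numpy, scipy, OpenCV 4.12 (cv2) and the standard library are available. Lean on these libraries where they do the work, as an engineer would, in place of code of your own. Each camera call takes 0.05 s, during which the arm holds its last target. There are 200 camera calls.

## Working session

There is one attempt and no reset: what is moved stays moved. The work goes in short steps, Python scripts to look and compute and a tool call to move; the robot and the scene stay as the last step left them, time stands still between calls to the robot, and variables do not carry over. Pictures are saved under pics/ and viewed, at most 10 in all, crops included, and the job is handed in when it is done.

Besides the shell and the picture viewer there is one more tool, called as name(argument=value, ...) on one line, values as JSON. servo_tool: Moves the arm, as the interface text tells. Shift numbers are shares of 0.02 m and turn numbers shares of 0.12 rad, none past 1 either way. Its arguments: {"type":"object","properties":{"travel":{"type":"array"},"roll":{"type":"array"},"claw":{"type":"array"}},"required":["travel","roll","claw"]}

```bash
mkdir -p pics; cat > h.py <<'E'
import numpy as np, cv2, pickle
from bench import manip
def snap(n,f):
    c=manip.capture(n); pickle.dump(c,open(f'pics/{f}.pkl','wb'))
    cv2.imwrite(f'pics/{f}.png',cv2.cvtColor(np.asarray(c['pixels'],np.uint8),cv2.COLOR_RGB2BGR)); return c
def load(f): return pickle.load(open(f'pics/{f}.pkl','rb'))
def ray(c,u,v,z):
    R=cv2.Rodrigues(np.array(c['rvec'],float))[0]; t=np.array(c['tvec'],float).ravel()
    o=-R.T@t; d=R.T@np.array([(u-c['cx'])/c['fx'],(v-c['cy'])/c['fy'],1.])
    return o+d*(z-o[2])/d[2]
def proj(c,P):
    K=np.array([[c['fx'],0,c['cx']],[0,c['fy'],c['cy']],[0,0,1.]])
    return cv2.projectPoints(np.array(P,float).reshape(-1,1,3),np.array(c['rvec'],float),np.array(c['tvec'],float),K,None)[0].reshape(-1,2)
E
python3 - <<'E'
from h import *
a=snap('top','t0')['pixels'];b=snap('scene','s0')['pixels']
for f in('t0','s0'):
    i=cv2.imread(f'pics/{f}.png');cv2.imwrite(f'pics/{f}b.png',cv2.resize(i,(800,600),interpolation=cv2.INTER_CUBIC))
s=manip.get_state();print(s)
E
```

```text
{'time': 0.1, 'q': array([ 6.18202106e+01,  3.05359670e+00,  9.24831996e+01, -1.63386315e-03,
        8.45684458e+01, -6.81927443e+00]), 'joint_vel': array([ 0.05967062, -0.03853491, -0.17286342,  0.03679612, -0.06311728,
       -0.08703141]), 'joint_efforts': array([ 1.96678384e-04, -3.94902778e+01, -3.71362817e+01, -7.82390225e-05,
        3.82803919e-03, -3.13348937e-05]), 'position': array([227.41526166, 581.59490387, 247.19531189]), 'tcp_rot': array([[-9.31307960e-01,  3.64231759e-01, -8.42396700e-04],
       [ 3.64232684e-01,  9.31306548e-01, -1.63250882e-03],
       [ 1.89918002e-04, -1.82719687e-03, -9.99998313e-01]]), 'ft_force': array([-0.54048012,  0.13751882,  1.08118436]), 'wrist_torque': array([ 0.01263323,  0.03272087, -0.00926179]), 'grasp_force': 0.0, 'gripper_width': 85.75594675643377}
```

View pics/t0b.png

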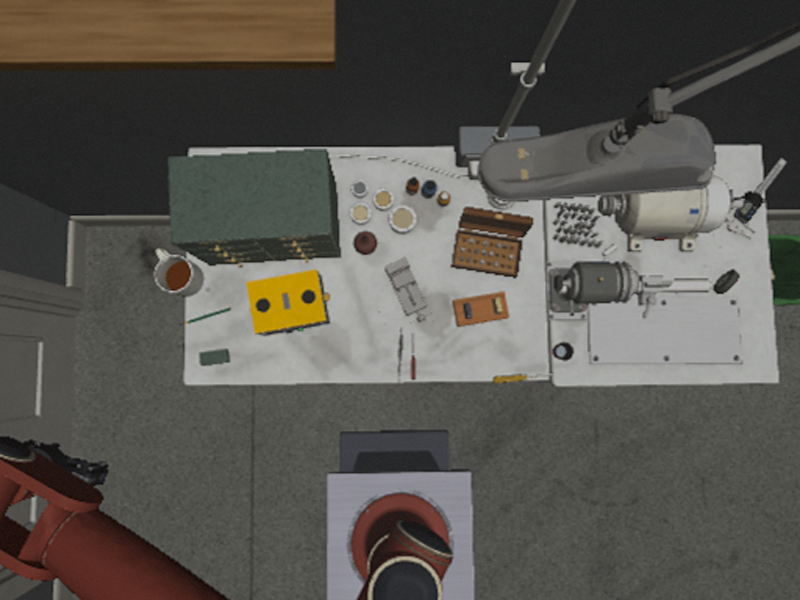

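View pics/s0b.png

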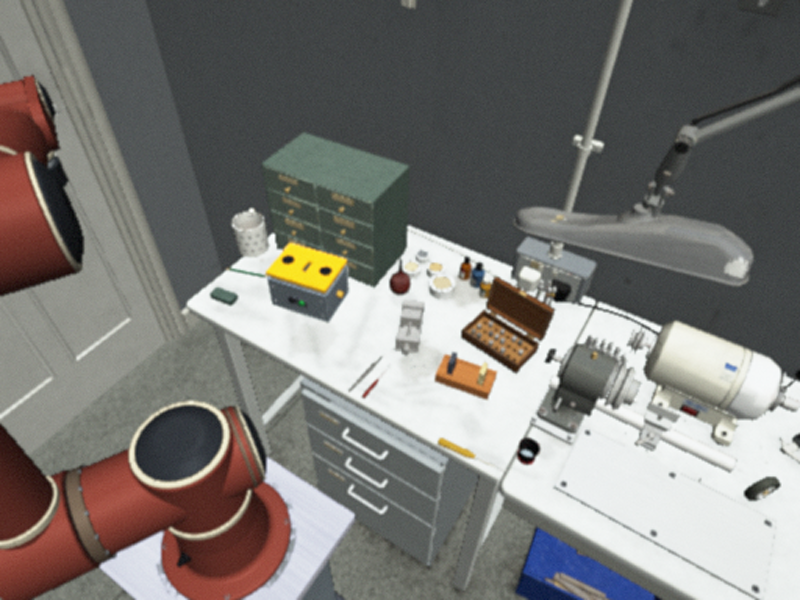

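The top view shows the yellow cover near (287,300), the rack near (480,309), brass on its right at about (497,303) and steel at about (467,311), in 800x600 pixels. I'll enlarge both.

```bash
python3 - <<'E'
from h import *
i=cv2.imread('pics/t0.png')
a=cv2.resize(i[168:218,155:215],(480,400),interpolation=cv2.INTER_CUBIC)
b=cv2.resize(i[180:215,285:330],(360,280),interpolation=cv2.INTER_CUBIC)
o=np.zeros((400,800,3),np.uint8);o[:,:400]=a[:,:400];o[:280,410:770]=b
o=np.zeros((600,800,3),np.uint8);o[:400,:480]=a;o[:280,480-40+0:800]=b if False else o[:280,440:800];o[:280,485:800]=b[:,:315]
cv2.imwrite('pics/c1.png',o)
E
```

```text
(no output)
```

View pics/c1.png

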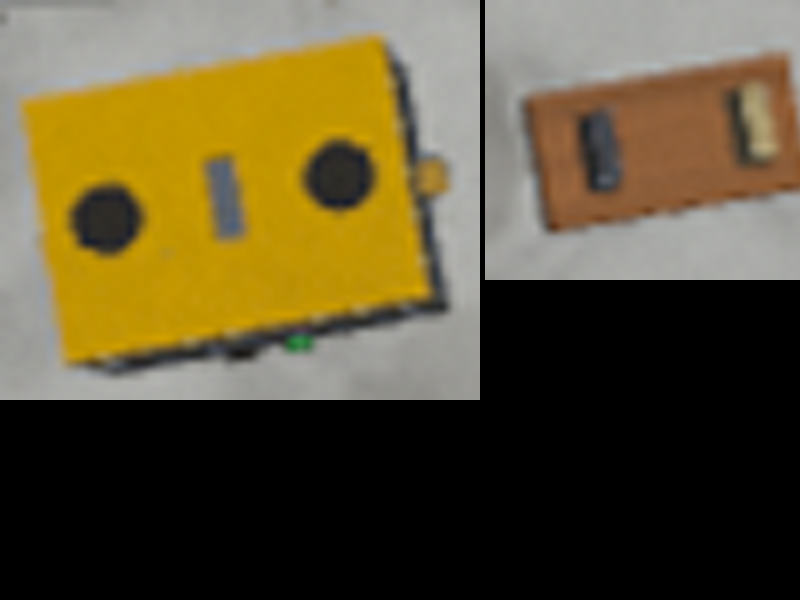

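The crop shows the pads at (107,219) and (339,175), the slot at (225,198), steel at (601,148) and brass at (757,120).

```bash
python3 - <<'E'
from h import *
c=load('t0')
f=lambda x,y,z:ray(c,x/8-.5+155,y/8-.5+168,z)
g=lambda x,y,z:ray(c,(x-485)/8-.5+285,y/8-.5+180,z)
np.set_printoptions(precision=1,suppress=True)
pl,pr=f(107,219,109),f(339,175,109);s=f(225,198,107)
print(pl,pr,np.linalg.norm(pl-pr),(pl+pr)/2,s)
d=pl-pr;print('slot +y yaw',np.degrees(np.arctan2(d[1],d[0])))
cc=[f(*p,107) for p in[(22,100),(382,37),(430,297),(66,362)]];print(np.mean(cc,0),[np.linalg.norm(cc[k]-cc[k-1]) for k in range(4)])
st,br=g(601,148,60),g(757,120,60);print(st,br,np.linalg.norm(st-br));d=st-br;print(np.degrees(np.arctan2(d[1],d[0])))
a,b,e=g(530,98,26),g(787,53,26),g(546,231,26);print(a,b,e,np.linalg.norm(a-b),np.linalg.norm(a-e))
d=a-b;print(np.degrees(np.arctan2(d[1],d[0])))
print(manip.get_state()['time'])
E
```

```text
[514.7 280.3 109. ] [531.7 186.3 109. ] 95.54015366038591 [523.2 233.3 109. ] [523.  232.9 107. ]
slot +y yaw 100.26527668499686
[522.8 232.7 107. ] [np.float64(108.96968524947772), np.float64(148.72283478794088), np.float64(108.96270631407575), np.float64(149.2428118240211)]
[ 504.2 -154.    60. ] [ 515.5 -220.8   60. ] 67.83236127493582
99.53721725543807
[ 529.5 -128.1   26. ] [ 548.1 -241.3   26. ] [ 471.3 -133.8   26. ] 114.67207288251015 58.420301629353204
99.33914127261654
0.1
```

servo_tool(travel=[[0, 0, 0], [0, 0, 0], [0, 0, 0], [0, 0, 0], [0, 0, 0], [-0.535, -1, 0], [-0.535, -1, 0], [-0.535, -1, 0], [-0.535, -1, 0], [-0.535, -1, 0], [-0.535, -1, 0], [-0.535, -1, 0]], roll=[-1, -1, -1, -1, -0.48, 0, 0, 0, 0, 0, 0, 0], claw=[1, 1, 1, 1, 1, 1, 1, 1, 1, 1, 1, 1])

```text
time: 1.3
position: [324.7, 455.2, 247.7]
tcp_rot: [[-0.986, -0.164, -0.001], [-0.164, 0.986, -0.001], [0.001, -0.001, -1.0]]
ft_force: [0.7, 0.7, -0.5]
gripper_width: 0.1
grasp_force: 0.0
```

servo_tool(travel=[[-0.535, -1, 0], [-0.535, -1, 0], [-0.535, -1, 0], [-0.535, -1, 0], [-0.535, -1, 0], [-0.535, -1, 0], [-0.535, -1, 0], [-0.535, -1, 0], [-0.535, -1, 0], [-0.535, -1, 0], [-0.535, -1, 0]], roll=[0, 0, 0, 0, 0, 0, 0, 0, 0, 0, 0], claw=[1, 1, 1, 1, 1, 1, 1, 1, 1, 1, 1])

```text
time: 2.4
position: [476.9, 257.6, 247.7]
tcp_rot: [[-0.986, -0.164, -0.001], [-0.164, 0.986, -0.0], [0.001, -0.0, -1.0]]
ft_force: [0.5, -0.1, -0.4]
gripper_width: 0.1
grasp_force: 0.0
```

servo_tool(travel=[[-0.53, -0.97, 0], [-0.53, -0.97, 0], [-0.53, -0.97, 0], [-0.53, -0.97, 0], [0, 0, 1], [0, 0, 1], [0, 0, 1], [0, 0, 1], [0, 0, 0.9], [0, 0, 0], [0, 0, 0]], roll=[0, 0, 0, 0, 0, 0, 0, 0, 0, 0, 0], claw=[1, 1, 1, 1, 1, 1, 1, 1, 1, 1, 1])

```text
time: 3.5
position: [530.9, 188.9, 150.0]
tcp_rot: [[-0.986, -0.164, -0.001], [-0.164, 0.986, -0.0], [0.001, -0.0, -1.0]]
ft_force: [-0.5, -0.1, 0.6]
gripper_width: 0.2
grasp_force: 0.0
```

```bash
python3 - <<'E'
from h import *
c=snap('wrist','w1');i=cv2.imread('pics/w1.png')
print(cv2.Rodrigues(np.array(c['rvec'],float))[0].T@-np.array(c['tvec'],float).ravel(),proj(c,[[531.7,186.3,109],[514.7,280.3,109],[523,233,107]]))
E
```

```text
[455.56780637 175.86613048 276.95147195] [[252.04990481 232.86913975]
 [418.26980258 230.9449904 ]
 [333.84488507 230.08498602]]
```

View pics/w1.png

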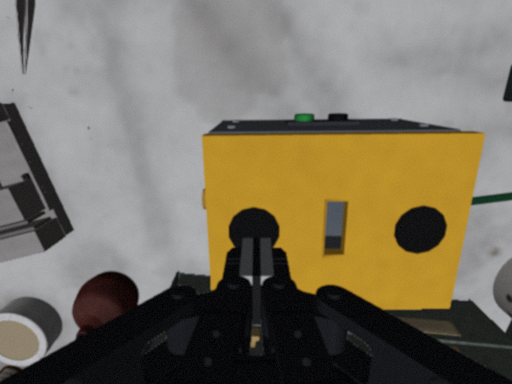

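The wrist view shows the right pad at (253,229), the left pad at (420,230) and the slot at (336,228), within 2 px of the prediction. The fingers are over the right pad. Pressing now.

servo_tool(travel=[[0, 0, 0.5], [0, 0, 0.5], [0, 0, 0.3], [0, 0, 0.2], [0, 0, 0.2], [0, 0, 0.1], [0, 0, 0], [0, 0, 0]], roll=[0, 0, 0, 0, 0, 0, 0, 0], claw=[1, 1, 1, 1, 1, 1, 1, 1])

```text
time: 4.35
position: [531.1, 188.9, 115.0]
tcp_rot: [[-0.986, -0.164, -0.001], [-0.164, 0.986, -0.0], [0.001, -0.0, -1.0]]
ft_force: [-3.9, -1.1, 6.2]
gripper_width: -0.1
grasp_force: 3.0
```

servo_tool(travel=[[0, 0, 0.1], [0, 0, 0.05], [0, 0, 0], [0, 0, 0]], roll=[0, 0, 0, 0], claw=[1, 1, 1, 1])

```text
time: 4.75
position: [531.2, 189.0, 114.9]
tcp_rot: [[-0.986, -0.164, -0.001], [-0.164, 0.986, -0.001], [0.002, -0.0, -1.0]]
ft_force: [-12.1, -4.2, 19.8]
gripper_width: 0.1
grasp_force: 10.0
```

The force rose to 20 N with no further travel, at the expected height (114.9 mm), so the cover is home. Next: lift and travel to the rack.

servo_tool(travel=[[0, 0, -1], [0, 0, -1], [0, 0, -1], [0, 0, -1], [0, 0, -1], [0.2, -1, 0], [0.2, -1, 0], [0.2, -1, 0], [0.2, -1, 0], [0.2, -1, 0], [0.2, -1, 0], [0.2, -1, 0]], roll=[0, 0, 0, 0, 0, 0, 0, 0, 0, 0, 0, 0], claw=[1, 1, 1, 1, 1, 1, 0, 0, 0, 0, 0, 0])

```text
time: 5.95
position: [526.5, 45.4, 210.9]
tcp_rot: [[-0.986, -0.164, 0.0], [-0.164, 0.986, 0.0], [-0.0, -0.0, -1.0]]
ft_force: [0.5, 0.7, 0.6]
gripper_width: 42.6
grasp_force: 0.0
```

servo_tool(travel=[[0.2, -1, 0], [0.2, -1, 0], [0.2, -1, 0], [0.2, -1, 0], [0.2, -1, 0], [0.2, -1, 0], [0.2, -1, 0], [0.2, -1, 0], [0.2, -1, 0], [0.2, -1, 0], [0.2, -1, 0], [0, 0, 0]], roll=[0, 0, 0, 0, 0, 0, 0, 0, 0, 0, 0, 0], claw=[0, 0, 0, 0, 0, 0, 0, 0, 0, 0, 0, 0])

```text
time: 7.15
position: [519.1, -179.9, 211.0]
tcp_rot: [[-0.987, -0.161, -0.0], [-0.161, 0.987, -0.001], [0.0, -0.001, -1.0]]
ft_force: [0.2, 0.8, -0.6]
gripper_width: 42.9
grasp_force: 0.0
```

servo_tool(travel=[[0.25, -1, 0], [0.25, -1, 0], [0, 0, 1], [0, 0, 1], [0, 0, 1], [0, 0, 1], [0, 0, 0], [0, 0, 0]], roll=[0, 0, 0, 0, 0, 0, 0, 0], claw=[0, 0, 0, 0, 0, 0, 0, 0])

```text
time: 7.95
position: [516.0, -218.5, 131.2]
tcp_rot: [[-0.986, -0.165, -0.001], [-0.165, 0.986, 0.001], [0.0, 0.001, -1.0]]
ft_force: [-0.4, -0.3, -0.3]
gripper_width: 42.5
grasp_force: 0.0
```

```bash
python3 - <<'E'
from h import *
c=snap('wrist','w2');i=cv2.imread('pics/w2.png')
cv2.imwrite('pics/w2b.png',cv2.resize(i,(800,600),interpolation=cv2.INTER_CUBIC))
print(proj(c,[[515.5,-220.8,60],[504.2,-154,60]])*800/512)
E
```

```text
[[395.60275047 331.55691734]
 [554.77735848 331.39737403]]
```

View pics/w2b.png

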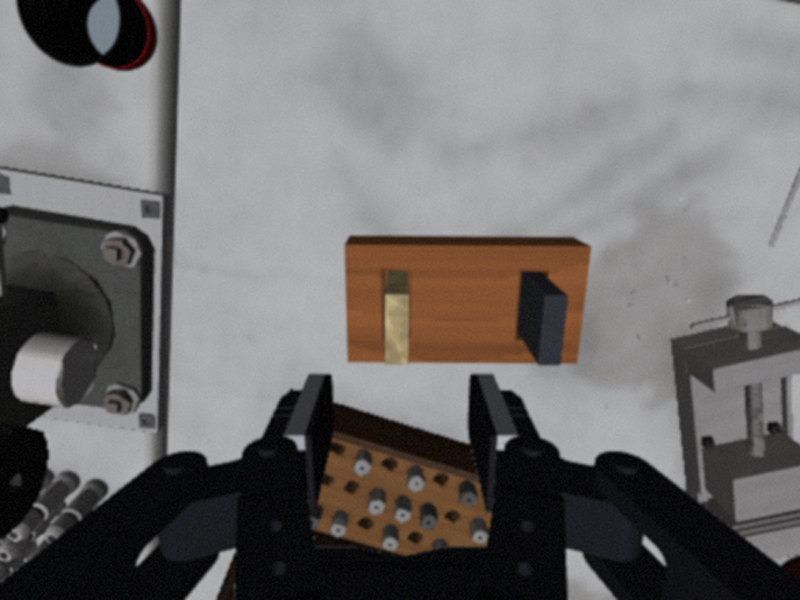

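The brass top face is centred near (398,328) and steel's near (553,330) in the 800x600 view, upright in the image and so aligned with the tool.

```bash
python3 - <<'E'
from h import *
c=load('w2');p=ray(c,398*.64,328*.64,60);print(p,ray(c,335.5*0+398*.64,328*.64,60))
w=load('w1');s=ray(w,335.5,228,107);print(s,(ray(w,253.5,229,109)+ray(w,420,230,109))/2)
st=manip.get_state();print(st['position'],(st['tcp_rot'].T@(p-st['position'])))
E
```

```text
[ 513.73905529 -220.05986175   60.        ] [ 513.73905529 -220.05986175   60.        ]
[521.56027296 233.63355308 107.        ] [521.5706732  233.91057563 109.        ]
[ 516.53500856 -218.94298392  132.20553756] [ 3.01618177 -0.59335284 72.20287394]
```

servo_tool(travel=[[0.12, -0.05, 0.8], [0, 0, 0.8], [0, 0, 0.8], [0, 0, 0.8], [0, 0, 0.62], [0, 0, 0], [0, 0, 0], [0, 0, 0], [0, 0, 0], [0, 0, 0], [0, 0, 0], [0, 0, 0]], roll=[0, 0, 0, 0, 0, 0, 0, 0, 0, 0, 0, 0], claw=[0, 0, 0, 0, 0, 0, 1, 1, 1, 1, 1, 1])

```text
time: 9.2
position: [514.6, -220.9, 56.0]
tcp_rot: [[-0.986, -0.164, 0.002], [-0.164, 0.986, -0.001], [-0.002, -0.001, -1.0]]
ft_force: [-0.5, 0.3, 3.5]
gripper_width: 8.6
grasp_force: 60.5
```

servo_tool(travel=[[0, 0, -0.5], [0, 0, -0.8], [0, 0, -1], [0, 0, -1], [0, 0, -1], [0, 0, -1], [0, 0, -1], [0, 0, -1], [0, 0, -0.7], [-0.178, 0.97, 0], [-0.178, 0.97, 0], [-0.178, 0.97, 0]], roll=[0, 0, 0, 0, 0, 0, 0, 0, 0, 0, 0, 0], claw=[1, 1, 1, 1, 1, 1, 1, 1, 1, 1, 1, 1])

```text
time: 10.4
position: [514.3, -160.7, 215.4]
tcp_rot: [[-0.987, -0.164, -0.0], [-0.164, 0.987, 0.0], [0.0, 0.0, -1.0]]
ft_force: [0.3, -0.5, -0.8]
gripper_width: 8.6
grasp_force: 59.8
```

servo_tool(travel=[[-0.178, 0.97, 0], [-0.178, 0.97, 0], [-0.178, 0.97, 0], [-0.178, 0.97, 0], [-0.178, 0.97, 0], [-0.178, 0.97, 0], [-0.178, 0.97, 0], [-0.178, 0.97, 0], [-0.178, 0.97, 0], [-0.178, 0.97, 0], [-0.178, 0.97, 0], [-0.178, 0.97, 0]], roll=[0, 0, 0, 0, 0, 0, 0, 0, 0, 0, 0, 0], claw=[1, 1, 1, 1, 1, 1, 1, 1, 1, 1, 1, 1])

```text
time: 11.6
position: [518.2, 76.1, 215.2]
tcp_rot: [[-0.986, -0.164, -0.001], [-0.164, 0.986, -0.0], [0.001, -0.0, -1.0]]
ft_force: [0.1, -0.3, -0.7]
gripper_width: 8.7
grasp_force: 59.8
```

servo_tool(travel=[[-0.178, 0.97, 0], [-0.178, 0.97, 0], [-0.178, 0.97, 0], [-0.178, 0.97, 0], [-0.178, 0.97, 0], [-0.178, 0.97, 0], [-0.178, 0.97, 0], [-0.178, 0.97, 0], [0, 0, 0], [0, 0, 0], [0, 0, 0]], roll=[0, 0, 0, 0, 0, 0, 0, 0, -0.12, 0, 0], claw=[1, 1, 1, 1, 1, 1, 1, 1, 1, 1, 1])

```text
time: 12.7
position: [521.2, 232.4, 214.9]
tcp_rot: [[-0.984, -0.178, -0.0], [-0.178, 0.984, -0.001], [0.0, -0.001, -1.0]]
ft_force: [-0.3, 0.4, -0.2]
gripper_width: 8.7
grasp_force: 59.8
```

servo_tool(travel=[[0, 0, 1], [0, 0, 1], [0, 0, 1], [0, 0, 0], [0, 0, 0]], roll=[0, 0, 0, 0, 0], claw=[1, 1, 1, 1, 1])

```text
time: 13.2
position: [521.3, 232.5, 155.0]
tcp_rot: [[-0.984, -0.177, -0.001], [-0.177, 0.984, -0.0], [0.001, -0.0, -1.0]]
ft_force: [0.7, 0.3, -1.2]
gripper_width: 8.5
grasp_force: 59.8
```

```bash
python3 - <<'E'
from h import *
c=snap('wrist','w3');i=cv2.imread('pics/w3.png')
a=cv2.resize(i[130:310,140:380],(800,600),interpolation=cv2.INTER_CUBIC);cv2.imwrite('pics/w3b.png',a)
st=manip.get_state();R=st['tcp_rot'];p=st['position'];print(p)
# predicted block: lower near edge corners (tool x -16.. facing camera)
pts=[p+R@np.array([x,y,z]) for x in(-16,16) for y in(-5,5) for z in(46,)]
s=[522.3,233.4,96]
print((proj(c,pts)-[140,130]+.5)*600/180)
print((proj(c,[s])-[140,130]+.5)*600/180,(proj(c,[[531.2,186.3,98],[514.2,280.5,98]])-[140,130]+.5)*600/180)
E
```

```text
[521.93425775 232.76989952 156.01319183]
[[363.99351731 418.53753638]
 [419.2756041  418.6083202 ]
 [362.95298068 251.71156303]
 [421.13527162 251.78892728]]
[[394.54882493 308.69064792]] [[138.81831131 314.45915988]
 [649.5786904  315.07912282]]
```

View pics/w3b.png

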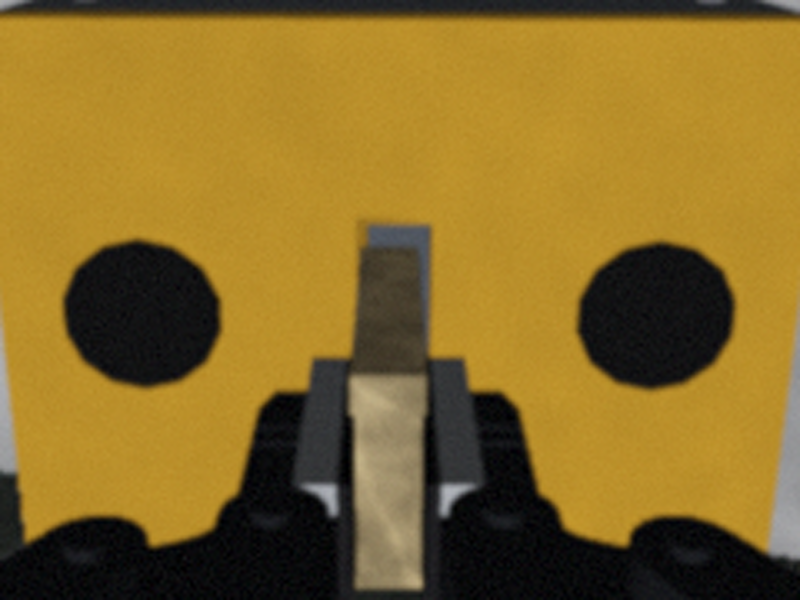

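The pads are at (142,313) and (656,315) and the slot spans x 367–431 with its near-robot end at v≈223. The blank's lower edge spans x 360–421 at v≈248, so it sits slightly left of the slot. Working out the offset:

```bash
python3 - <<'E'
from h import *
c=load('w3');f=lambda x,y,z:ray(c,x*.3-.5+140,y*.3-.5+130,z)
R=np.array([[-.984,-.177,0],[-.177,.984,0],[0,0,-1]]);p=np.array([521.5,232.6,155.3])
pm=(f(142,313,98)+f(656,315,98))/2
d=f(656,315,98)-f(142,313,98);print('pads',pm,np.linalg.norm(d),np.degrees(np.arctan2(d[1],d[0])),'tool y',np.degrees(np.arctan2(.984,-.177)))
e=f(399,223,96);sl=e-R@[17,0,0]
b=f(390.5,248,109.5);bl=b-R@[16,0,0]
print('slot by edge',sl,'block',bl)
print('slot(pads)-block tool',R.T@(pm-bl),'slot(edge)-block',R.T@(sl-bl),'slot-TCP',R.T@(pm-p))
E
```

```text
pads [522.38401492 234.26703863  98.        ] 96.30785550804538 100.06407468627961 tool y 100.19720557109126
slot by edge [522.11737989 234.1396953   96.        ] block [521.53735501 232.42278425 109.5       ]
slot(pads)-block tool [-1.15954638  1.66488751 11.5       ] slot(edge)-block [-0.87463774  1.58677607 13.5       ] slot-TCP [-1.16493651  1.48389538 57.3       ]
```

servo_tool(travel=[[-0.05, 0.08, 0], [0, 0, 0.3], [0, 0, 0.3], [0, 0, 0.1], [0, 0, 0.1], [0, 0, 0.1], [0, 0, 0], [0, 0, 0]], roll=[0, 0, 0, 0, 0, 0, 0, 0], claw=[1, 1, 1, 1, 1, 1, 1, 1])

```text
time: 14.05
position: [522.0, 234.9, 136.9]
tcp_rot: [[-0.984, -0.178, -0.0], [-0.178, 0.984, -0.0], [0.0, -0.0, -1.0]]
ft_force: [0.4, -0.3, -2.3]
gripper_width: 8.7
grasp_force: 59.8
```

servo_tool(travel=[[0, 0, 0.15], [0, 0, 0.15], [0, 0, 0.15], [0, 0, 0], [0, 0, 0]], roll=[0, 0, 0, 0, 0], claw=[1, 1, 1, 1, 1])

```text
time: 14.55
position: [521.9, 234.8, 127.7]
tcp_rot: [[-0.984, -0.178, -0.001], [-0.178, 0.984, -0.0], [0.001, -0.0, -1.0]]
ft_force: [1.3, 0.7, -1.3]
gripper_width: 8.6
grasp_force: 59.8
```

Going in freely. Another 8 mm brings the blank's centre to about the cover's top.

servo_tool(travel=[[0, 0, 0.15], [0, 0, 0.15], [0, 0, 0.1], [0, 0, 0], [0, 0, 0], [0, 0, 0]], roll=[0, 0, 0, 0, 0, 0], claw=[1, 1, 1, 1, 1, 1])

```text
time: 15.15
position: [522.0, 234.9, 120.0]
tcp_rot: [[-0.984, -0.178, -0.0], [-0.178, 0.984, 0.0], [0.0, 0.0, -1.0]]
ft_force: [0.5, 0.2, -1.5]
gripper_width: 9.0
grasp_force: 59.8
```

```bash
python3 - <<'E'
from h import *
c=snap('wrist','w4');i=cv2.imread('pics/w4.png')
a=cv2.resize(i[130:310,140:380],(800,600),interpolation=cv2.INTER_CUBIC);cv2.imwrite('pics/w4b.png',a)
s=manip.get_state();print(s['position'],s['ft_force'],s['wrist_torque'],s['grasp_force'])
E
```

```text
[522.05655738 234.88973178 119.98301302] [-0.73436302  0.56841185 -1.5591959 ] [ 0.00141246  0.03181838 -0.03224952] 59.772348403930664
```

View pics/w4b.png

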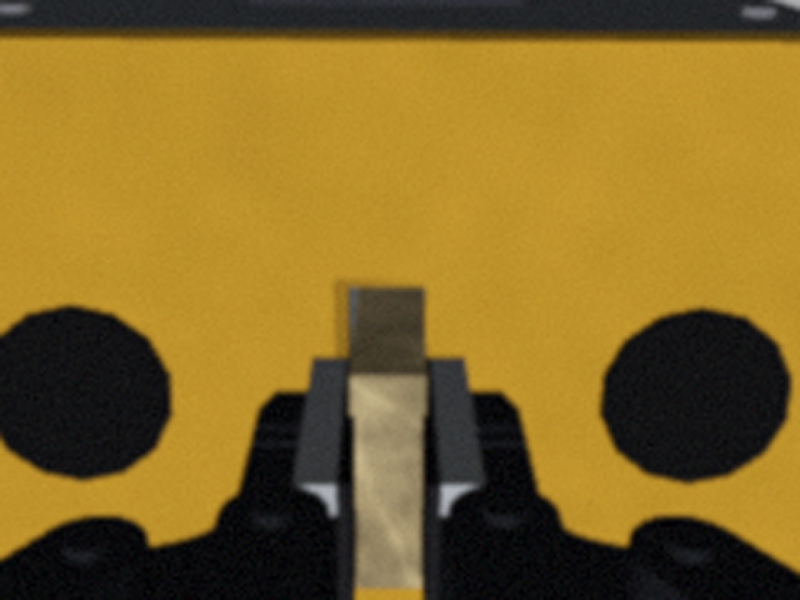

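The blank stands in the slot (lower part at x 350–424, cover level at v≈288), fingertips clear of the cover, wrist force 1.6 N at most (about the blank's weight). Handing in.

```bash
python3 -c "
from h import *
print(manip.sign_off())"
```

```text
the job is handed in; nothing more can be done
None
```

I pressed the cover home and handed in with the brass blank held upright about half-way into the slot, with only about its own weight on the wrist; I kept clear of the steel blank and the other bench items, and no verdict came back.

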